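# Build up the wire-guide rod

## Robot

A 7-joint arm with a two-finger parallel gripper is mounted at the origin on a cart in front of the work surface, level with it; the furniture and walls round the work are solid. World frame = base frame: x ahead of the robot, y to its left, z up, the work surface at z = 0. Lengths are in m, angles in rad, forces in N, time in s.
With the tool pointing down it reaches from about 0.4 to 0.85 m from the base axis. Payload 6.9 kg.
Tool frame: the origin (TCP) lies between the finger pads; the fingertips stand 8 mm ahead of it and the grasp point (between the pads) lies 11 mm behind it (tip_reach is the distance from the TCP to the fingertips, in m); x points along the fingers, y is the direction in which the jaws open and shut, and the axes are right-handed (so a half turn about x gives the same grasp; the last joint's range is limited). The gripper opens to 85 mm and grips with 20 to 120 N. Pads are 22 mm wide; open, the fingers measure 114 mm over their backs; the gripper's body (76 mm by 85 mm) begins 54 mm behind the grasp point. The pads swing forward as they close: fully open they stand 13 mm farther back than shut.
Start: joints at [1.423, 0.507, -0.238, 1.5, 0.126, 1.149, -0.155], TCP at [0.156, -0.605, 0.239] pointing down, gripper open.
Joint ranges: [-3.08, 3.08], [-0.24, 2.05], [-1.43, 1.35], [0, 2.5], [-1.52, 4.66], [0.17, 1.96], [-2.89, 2.89]. Speed limits (rad/s): [2.39, 2.39, 3.14, 3.14, 3.14, 3.14, 3.14].

## Interface

Orientations are given as a unit quaternion [x, y, z, w].
In Python, from cell import * gives the robot as it stands. The module is installed in compiled form; this text tells all that it offers.
- The arm moves only by the tool servo_tool, never from a script. Its argument "series" is one flat list of numbers, 4 for each row, row after row: the shift along the tool's x, y, z in cm, then the turn about the tool's x in units of 8 degrees (1.0 is 8 degrees). In form: [x, y, z, roll, x, y, z, roll, ...]. A call has 1 to 12 rows; each row is the pose to reach, as a shift and turn from the pose commanded when the call began, along the tool's axes at that moment; what a row does not reach only later rows make up. A row lasts 1/8 s, in which the tool goes at most 62.5 mm and 10.7 degrees, less where a joint would pass 70% of its speed; a pose out of reach is approached as far as the arm can. A call with a gripper value outside its range is refused whole. "gripper" is the opening, from 0 (shut) to 1 (fully open), set as the call begins (left out, the last holds). The fingers move at their own pace and stop on an object; "squeeze" is the grip in N (left out, the last holds). Time passes only in rows, so rows that repeat a pose let the fingers close. It gives the time, the measured TCP pose, the force and the opening at its end, in the units of the state.
- observe(): the state, without advancing time (a new reading comes with each control period).
- snapshot(name): name is "side" or "top"; returns a dict with "color" (400x640x3 uint8, red, green, blue), "mtx" (3x3 intrinsics, pixels), "camera_from_world" (4x4, takes a point from world to camera coordinates). Camera axes: x right, y down, z forward; pixel columns grow to the right and rows downward; lengths in m; the calibration is good to about 2 mm. A picture is of the moment at which its call begins. There is no depth.
- close_job(): hands the job in, once; it reports no verdict.
The state is a dict: "time_s": time; "joint_pos": joint angles; "dq": joint speeds; "joint_torque": joint torques, N m; "position": TCP position; "tcp_rot": TCP orientation; "force": force on the tool from outside, world axes, zero at the start; "wrist_torque": the same for the moment, N m; "grip_width": finger opening in m.
Only numpy, scipy, OpenCV 4.12 (cv2) and the standard library are available. Lean on these libraries where they do the work, as an engineer would, in place of code of your own. Each camera call takes 0.05 s, during which the arm holds its last target. There are 200 camera calls.

## Task

Build up the wire guide: slide the small plain roller from the rack onto the stand's horizontal rod until it sits against the stop collar, then the large grooved pulley until it sits against the roller, and last push the end cap, open end first, over the rod's end until it closes up the stack without a gap. The collar may be clamped anywhere along its stretch of the rod, so feel for the stop and push gently, since the rod bends easily; leave all three on the rod and released.

Things in the scene. Friction and masses are not known exactly. Their poses are not given: they have to be found in the camera images.
- stand: Grey stand, fixed: base plate 84 x 115 x 10 mm, upright 44 mm wide and 104 mm high, and a bare steel rod that sticks out level from it, 85 mm above the bench. Origin on the bench under the rod's root; y runs level along the rod towards its free end, z up. The rod is spoilt if the stand, rod or collar is pushed with more than 30 N at any moment, in any direction.
- rod_root (a point): Rod's axis where it leaves the upright's boss, 85 mm above the bench; axes as the stand's, y along the rod to its free end. Rod 12 mm thick, 80 mm long from here. A dark steel stop collar, 28 mm across, 12 mm wide, is clamped on it: its outer face, the stop, lies anywhere from 12 to 22 mm from here. Its place is not reported: feel or see it. It does not slip below 50 N.
- rod_tip (a point): Centre of the rod's free end, 80 mm along y from rod_root. The last 4 mm taper from 12 to 6 mm. Under the rod, 60 to 76 mm from rod_root, a 3 mm wide sprung strip with sloping ends stands 2 mm proud; it yields at about 2 to 4 N, clears the roller and the pulley once they hang on the rod, and rubs in the cap's bore.
- rack: Low black rack, fixed, 50 x 216 mm: two level 6 mm steel bars 28 mm apart, tops 45 mm above the bench, between end plates 48 mm high. Origin on the bench under its middle; y runs along the bars, towards the side away from the stand. Roller, pulley and cap lie across the bars in any order, about 65 mm apart, their bores along the bars.
- roller: Small plain grey roller, 44 mm across, 26 mm wide, bore 14.5 mm right through, about 70 g. Origin at the middle of the bore; y is the bore's axis (x and z may be turned anyhow about it). On the rack its axis is 63 mm above the bench. Home, its origin is 13 mm from the collar's outer face.
- pulley: Large aluminium pulley with a V groove round its rim, 60 mm across, 16 mm wide, bore 14.5 mm right through, about 90 g. Origin at the middle of the bore; y is the bore's axis (x and z may be turned anyhow about it). On the rack its axis is 72 mm above the bench. Home against the roller, its origin is 34 mm from the collar's outer face.
- cap: Black ribbed end cap, 32 mm across, 35 mm long, blind bore 14 mm wide, 30 mm deep. Origin at the centre of the open face; y is its axis, from open face to closed end. On the rack its axis is 55 mm up and the open face looks to the stand's side: no turning round. The strip drags on it with a few N. Home against the pulley, its open face is 42 mm from the collar's outer face; the rod never bottoms.
Mind the look-alikes: they are no part of the job. Leave any blue or purple look-alike of the roller alone.

How it is judged:
On the way, in this order (a step that is already met when the one before it is completed fails the run):
1. the roller sits on the rod against the stop collar (y of roller in the frame of rod_root above 0.02 m and distance between roller and collar_c0 between 0.0174 and 0.0207 m and x of roller in the frame of rod_root between -0.003 and 0.003 m and z of roller in the frame of rod_root between -0.003 and 0.003 m and angle between the y axis of roller and the y axis of rod_root, either way round below 0.12 rad), for 0.2 s.
2. the pulley sits on the rod against the roller (all of step 1 and y of pulley in the frame of rod_root above 0.02 m and distance between pulley and collar_c0 between 0.0381 and 0.0421 m and x of pulley in the frame of rod_root between -0.003 and 0.003 m and z of pulley in the frame of rod_root between -0.003 and 0.003 m and angle between the y axis of pulley and the y axis of rod_root, either way round below 0.12 rad), for 0.2 s.
3. the cap is on the rod, closed up against the pulley (all of step 2 and y of cap in the frame of rod_root above 0.02 m and distance between cap and collar_c0 between 0.046 and 0.05 m and x of cap in the frame of rod_root between -0.003 and 0.003 m and z of cap in the frame of rod_root between -0.003 and 0.003 m and angle between the y axis of cap and the y axis of rod_root, either way round below 0.12 rad), for 0.2 s.
At the end, for the whole second after the job is handed in: Roller, pulley and cap are on the rod in that order from the collar, at rest, axes within 3 mm and 0.12 rad of the rod's, with no gaps: from the collar's middle 19 mm to the roller's middle (within 1.6), 40 to the pulley's middle (within 1.9) and 48 to the cap's open face (within 2) (all of step 3 and linear speed of each of roller, pulley, cap below 0.02 m/s); the robot touches nothing.
It fails at once if the stand, its rod or its collar is pushed with more than 30 N (contact force between stand and anything else above 30 N).
It also fails if it takes over 72 s, if anything falls off the work surface, if the arm or the gripper's body presses on something with over 40 N, if the wrist force passes 120 N, or if a joint passes its speed limit or range.

## Working session

There is one attempt and no reset: what is moved stays moved. The work goes in short steps, Python scripts to look and compute and a tool call to move; the robot and the scene stay as the last step left them, time stands still between calls to the robot, and variables do not carry over. Pictures are saved under pics/ and viewed, about 8 in all and at most 12, crops included, and the job is handed in when it is done.

Besides the shell and the picture viewer there is one more tool, called by a JSON object that holds its "name" and its "arguments", one argument or row to a line. servo_tool: Moves the arm, as the interface text tells. Its arguments: {"type":"object","properties":{"series":{"type":"array","items":{"type":"number"}},"gripper":{"type":"number"},"squeeze":{"type":"number"}},"required":["series"]}

```bash
mkdir -p pics
python3 - <<'E'
from cell import *
import cv2,numpy as np
print(observe())
for n in("side","top"):
    s=snapshot(n);cv2.imwrite(f"pics/{n}0.png",s["color"][:,:,::-1]);np.savez(f"{n}0.npz",**s)
    print(n,s["mtx"].tolist(),np.round(s["camera_from_world"],4).tolist())
E
```

```text
{'time_s': 0.0, 'joint_pos': array([ 1.42347833,  0.50831815, -0.23752121,  1.50113537,  0.12569974,
        1.14889776, -0.15479468]), 'dq': array([-0.00161081, -0.00152675, -0.00079886, -0.00024207,  0.00164577,
       -0.00010726, -0.00081451]), 'joint_torque': array([-2.43947325e-04, -6.20608878e+01, -2.18718790e+00, -2.49665272e+01,
        1.25300119e-02,  1.20861176e-02, -6.14768601e-05]), 'position': array([ 0.15613378, -0.60467825,  0.23844089]), 'tcp_rot': array([-0.70137173, -0.08977251,  0.70155554, -0.08853483]), 'force': array([-0.15199997, -0.27413501,  0.38818503]), 'wrist_torque': array([ 0.01542413, -0.05041799,  0.00274379]), 'grip_width': 0.08551256761439625}
side [[509.99344490994866, 0.0, 309.8455968137369], [0.0, 509.99344490994866, 199.57014174341037], [0.0, 0.0, 1.0]] [[-0.9691, -0.2466, 0.0006, 0.5143], [-0.1538, 0.6024, -0.7832, -0.0255], [0.1928, -0.7591, -0.6217, 1.5675], [0.0, 0.0, 0.0, 1.0]]
top [[376.2799500977969, 0.0, 320.7626848266026], [0.0, 376.2799500977969, 195.25053257319308], [0.0, 0.0, 1.0]] [[0.0198, -0.9998, -0.0026, 0.2582], [-0.9771, -0.0188, -0.2121, 0.4927], [0.212, 0.0067, -0.9773, 1.0808], [0.0, 0.0, 0.0, 1.0]]
```

View pics/side0.png

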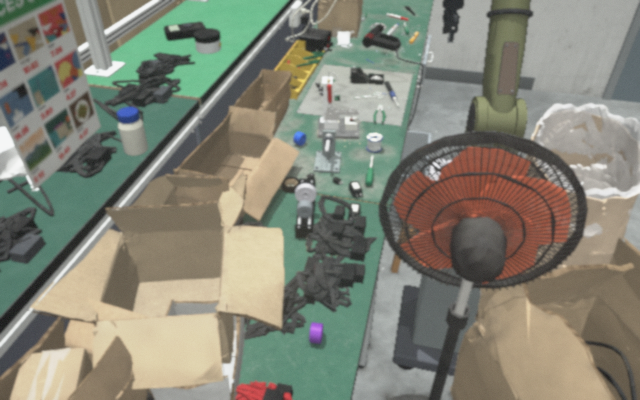

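View pics/top0.png

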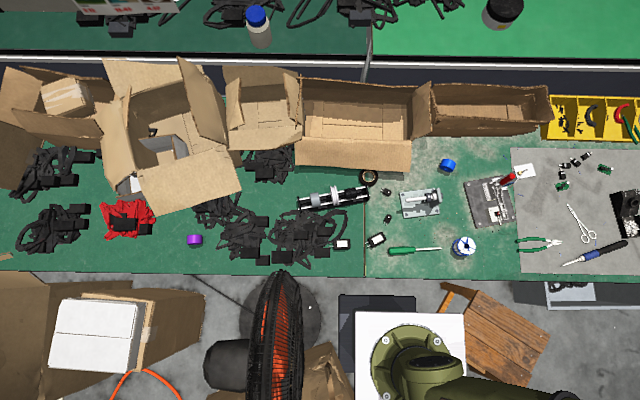

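Run:
```python
import cv2,numpy as np
a=cv2.imread("pics/top0.png")[165:235,290:450];cv2.imwrite("pics/topc.png",cv2.resize(a,None,fx=5,fy=5,interpolation=cv2.INTER_CUBIC))
a=cv2.imread("pics/side0.png")[100:250,280:400];cv2.imwrite("pics/sidec.png",cv2.resize(a,None,fx=4,fy=4,interpolation=cv2.INTER_CUBIC))
```

```text
(no output)
```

View pics/topc.png

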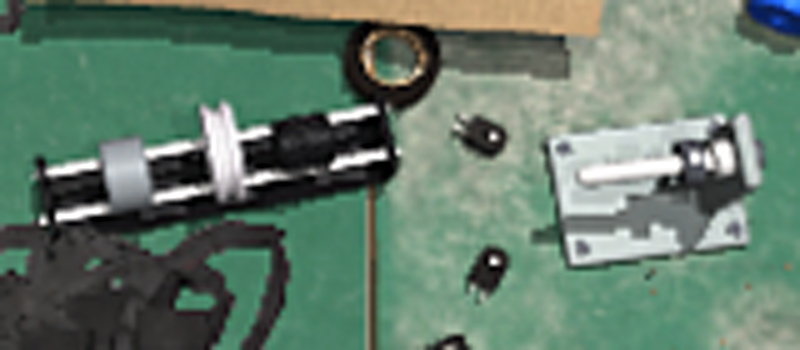

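View pics/sidec.png

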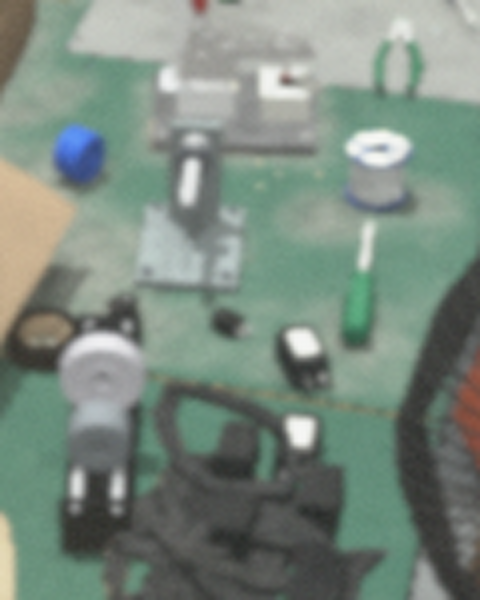

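```bash
cat > h.py <<'E'
import numpy as np,cv2
from scipy.spatial.transform import Rotation as R
def cam(n,k="0"):
    d=np.load(f"{n}{k}.npz");return d["color"],d["mtx"],d["camera_from_world"]
def ray(n,u,v,z,k="0"):
    _,K,T=cam(n,k);d=T[:3,:3].T@np.linalg.solve(K,[u,v,1.]);c=-T[:3,:3].T@T[:3,3]
    return c+d*((z-c[2])/d[2])
def proj(n,p,k="0"):
    _,K,T=cam(n,k);q=K@(T[:3,:3]@np.array(p)+T[:3,3]);return q[:2]/q[2]
E
python3 - <<'E'
from h import *
np.set_printoptions(precision=4,suppress=True,linewidth=200)
q=[-0.70137173,-0.08977251,0.70155554,-0.08853483];print(R.from_quat(q).as_matrix())
c,K,T=cam("top");print("top cam",-T[:3,:3].T@T[:3,3])
c2,_,T2=cam("side");print("side cam",-T2[:3,:3].T@T2[:3,3])
t=lambda u,v:(u/5+290-.4,v/5+165-.4)
for nm,u,v,z in[("rodtip",579,173,.085),("rodroot",722,155,.085),("cap",300,141,.055),("pulley",222,152,.072),("roller",127,172,.063),("rackR",392,140,.045),("rackL",45,192,.045)]:
    print(nm,ray("top",*t(u,v),z))
s=lambda u,v:(u/4+280-.4,v/4+100-.4)
for nm,u,v,z in[("rodtip",183,205,.085),("rodroot",198,148,.085),("pulley",102,372,.072),("roller",102,440,.063)]:
    print("side",nm,ray("side",*s(u,v),z))
g=cv2.cvtColor(c,cv2.COLOR_RGB2GRAY)
print("rod cols 402..438 rows 188..206");print(g[190:206,402:440])
print("roller");print(g[186:212,308:324])
E
```

```text
[[-0.0005  0.2502 -0.9682]
 [ 0.0017 -0.9682 -0.2502]
 [-1.     -0.0018  0.    ]]
top cam [0.2472 0.2601 1.1613]
side cam [0.1923 1.3321 0.9543]
rodtip [0.4737 0.0203 0.085 ]
rodroot [ 0.486  -0.0635  0.085 ]
cap [0.4964 0.181  0.055 ]
pulley [0.485  0.2284 0.072 ]
roller [0.4737 0.2846 0.063 ]
rackR [0.5004 0.1244 0.045 ]
rackL [0.4641 0.3343 0.045 ]
side rodtip [0.4753 0.0221 0.085 ]
side rodroot [ 0.4824 -0.0634  0.085 ]
side pulley [0.4868 0.2275 0.072 ]
side roller [0.4704 0.29   0.063 ]
rod cols 402..438 rows 188..206
[[193 176 141 135 137 145 145 156 169 165 143 135 153 160 174 201 226 219 220 228 217 207 204 201 197 208 211 212 217 175 129  80  41  31  81 179 208 200]
 [198 182 150 139 152 159 167 202 228 224 225 229 228 220 219 219 217 214 214 216 203 199 201 202 200 209 213 216 223 145  79  46  38  39  36 166 209 206]
 [215 220 228 234 232 234 228 223 220 220 219 217 214 213 213 216 217 214 214 215 201 198 196 193 190 185 195 203 210 145  70  54  76  51  25 155 216 212]
 [161 170 217 223 218 217 218 218 218 218 218 213 211 209 209 210 215 215 213 213 202 205 154 106  95  73
[... 2960 characters left out ...]
 166 169 163  84  42  45  44]
 [ 16  13   0 102 162 164 159 157 155 155 156 148  83  34  32  48]
 [ 18  15   7  49 144 156 149 148 144 140 141 135 105 142 178 192]
 [  9   6   0  30 126 137 134 129 125 122 120 111 157 255 255 255]
 [ 33  76  79  67 103 116 113 108 106 101  94  85 117 162  99  53]
 [193 224 200 157 103  88  85  77  70  63  62  54  41  36  38  42]
 [255 255 188 119  73  57  44  28  20  13  44  50  50  45  45  45]
 [ 22   0   0   1   5   9  12  14  14  12  41  48  49  22  11  11]
 [ 14   8  13  14  16  18  20  19  18  15  14  12  10  10  16  18]
 [ 40  22  20  20  20  20  19  19  21  23  21  22  27  50  57  57]
 [ 66  44  31  31  39  34  32  31  36  44  58  67  84 116 121 118]]
```

Run:
```python
from h import *
np.set_printoptions(precision=4,suppress=True,linewidth=220)
c,K,T=cam("top");g=cv2.cvtColor(c,cv2.COLOR_RGB2GRAY).astype(float)
sat=(c.max(2).astype(float)-c.min(2))
# rod upper edge: strongest rise
pts=[]
for u in range(408,422):
    v0=200.3-.129*(u-406);r=np.arange(int(v0)-5,int(v0)+6)
    col=g[r,u];d=np.diff(col)
    lo=[i for i in range(len(d)) if r[i]>=v0-4 and r[i]<v0]; i=max(lo,key=lambda i:d[i])
    # subpixel rise centroid
    w=np.clip(d[max(0,i-1):i+2],0,None);up=(w*(r[max(0,i-1):i+2][:len(w)]+.5)).sum()/w.sum()
    pts.append((u,up))
pts=np.array(pts);p=np.polyfit(pts[:,0]-406,pts[:,1],1);print("rod upper edge",p,np.std(pts[:,1]-np.polyval(p,pts[:,0]-406)))
# base plate left edge: saturation drop
e=[]
for v in range(196,217):
    s=sat[v,394:412];
    th=(np.median(sat[v,394:398])+np.median(sat[v,408:412]))/2
    k=np.where(s<th)[0][0];x=394+k-1+(s[k-1]-th)/(s[k-1]-s[k]);e.append((v,x))
e=np.array(e);q=np.polyfit(e[:,0],e[:,1],1);print("left edge",q,np.std(e[:,1]-np.polyval(q,e[:,0])))
a=ray("top",np.polyval(q,196),196,.01);b=ray("top",np.polyval(q,216),216,.01);d=b-a;print("stand a from left edge",d[1]/d[0])
e=[]
for u in range(408,432):
    s=sat[206:224,u];th=(np.median(s[:4])+np.median(s[-4:]))/2
    k=np.where(s>th)[0]
    if len(k)==0: continue
    k=k[0];e.append((u,206+k-1+(th-s[k-1])/(s[k]-s[k-1])))
e=np.array(e);q2=np.polyfit(e[:,0],e[:,1],1);print("front edge",q2,np.std(e[:,1]-np.polyval(q2,e[:,0])))
a=ray("top",408,np.polyval(q2,408),.01);b=ray("top",432,np.polyval(q2,432),.01);d=b-a;print("a front",-d[0]/d[1])
vc=np.linalg.solve(np.array([[1,-q[0]],[-q2[0],1]]),[q[1],q2[1]]);print("corner",vc,ray("top",*vc,.01))
# rack bars
for nm,va in(("near",208.6),("far",198.5)):
    e=[]
    for u in list(range(300,309))+list(range(321,330))+list(range(338,345)):
        v0=va-.15*(u-299);r=np.arange(int(v0)-3,int(v0)+4);w=np.clip(g[r,u]-120,0,None)
        if w.sum()>0:e.append((u,(w*r).sum()/w.sum()))
    e=np.array(e);q=np.polyfit(e[:,0],e[:,1],1);sel=abs(e[:,1]-np.polyval(q,e[:,0]))<.7;q=np.polyfit(e[sel,0],e[sel,1],1)
    a=ray("top",300,np.polyval(q,300),.044);b=ray("top",340,np.polyval(q,340),.044);print("bar",nm,len(e),sel.sum(),a,b,"a",(b-a)[0]/-(b-a)[1])
c2,_,_=cam("side");g2=cv2.cvtColor(c2,cv2.COLOR_RGB2GRAY);print("side rod");print(g2[128:156,316:340])
```

```text
rod upper edge [ -0.114  198.1496] 0.10309808940869315
left edge [  0.1834 362.6412] 1.399548176524771
stand a from left edge 0.15563265071221496
front edge [ -0.0968 257.3921] 0.3818852099067243
a front 0.11704006817321433
corner [402.7021 218.4059] [0.4287 0.0136 0.01  ]
bar near 24 24 [0.4487 0.3297 0.044 ] [0.4745 0.2092 0.044 ] a 0.2147638199624107
bar far 24 24 [0.4772 0.3306 0.044 ] [0.5031 0.2095 0.044 ] a 0.21419747683240564
side rod
[[154 153 148 140 142 142 144 152 164 176 177 178 176 177 177 176 177 177 177 177 177 172 161 152]
 [155 157 156 148 144 147 152 157 167 170 176 175 172 173 169 169 171 170 174 169 167 161 156 148]
 [159 165 160 155 149 148 154 165 174 175 176 178 178 180 177 175 176 182 177 169 160 152 148 142]
 [159 169 165 158 156 150 150 152 157 158 160 162 165 166 166 170 172 171 167 158 154 149 146 138]
 [163 169 166 162 164 156 142 130 128 127 134 143 153 148 146 141 138 138 142 141 146 148 145 145]
 [161 165 162 162 166 155 138 120 116 125 144 163 177 170 156 134 121 116 120 128 141 148 148 148]
 [159 156 152 147 151 141 127 117 116 136 171 199 210 202 1
[... 1419 characters left out ...]
3 135]
 [135 138 140 135 135 131 119 117 146 196 221 217 181 136 112 108 107 110 114 126 132 134 136 134]
 [140 142 139 139 139 139 127 116 137 174 200 191 161 123 107 107 107 110 118 130 135 138 135 136]
 [156 158 149 144 150 145 130 117 122 142 157 150 133 114 105 107 109 111 123 141 148 142 138 144]
 [166 176 170 160 158 154 131 117 114 120 117 115 111 108 105 108 108 111 128 157 162 151 144 154]
 [168 184 182 180 175 159 135 117 111 111 109 104 104 100 103 106 110 114 135 164 175 169 162 167]
 [169 187 187 185 181 163 142 124 114 109 106 104  99 100 103 109 107 115 128 155 174 181 179 178]
 [170 184 187 188 183 174 160 139 124 111 106 102 100 100 104 109 113 115 125 142 155 168 179 179]]
```

{"name": "servo_tool", "arguments": {
  "series": [0,-3.5,-4.5,-1.1,0,-7,-9,-2.2,0,-10.6,-13.4,-3.3,0,-14.2,-17.9,-4.4,0,-17.7,-22.3,-5.5,0,-21.3,-26.8,-6.6,0,-24.8,-31.3,-7.7,0,-28.4,-35.8,-8.8,0,-31.9,-40.2,-9.9,0,-35.4,-44.7,-10.95,0,-35.4,-44.7,-10.95],
  "gripper": 1
}}

```text
time_s: 1.48
position: [0.5027, -0.1456, 0.2394]
tcp_rot: [0.443, 0.552, -0.441, 0.552]
force: [-0.1, -0.5, 0.4]
grip_width: 0.0856
```

```bash
cat > st.py <<'E'
from h import *
from cell import observe
np.set_printoptions(precision=4,suppress=True,linewidth=220)
def st():
    o=observe();M=R.from_quat(o["tcp_rot"]).as_matrix();p=o["position"]
    print("t",round(o["time_s"],2),"p",p,"z_tool",M[:,2],"yaw",np.degrees(np.arctan2(M[1,2],M[0,2])).round(2),"xt",M[:,0],"F",o["force"],"w",round(o["grip_width"],4),"j",o["joint_pos"])
    return p,M,o
def go(x,y,z,yaw=None):
    p,M,o=st();d=M.T@(np.array([x,y,z])-p)*100
    r=0 if yaw is None else -((yaw-np.degrees(np.arctan2(M[1,2],M[0,2]))+180)%360-180)/8
    print("cmd cm",d.round(2),"roll",round(r,3))
E
python3 - <<'E'
from st import *
# tips & rod refined
print("rod tip top",ray("top",404.9,200.35,.085),"at 420",ray("top",420,200.25-.114*14,.085))
for u,v in((327.5,140),(326.1,148),(325.9,150)): print("side",ray("side",u,v,.085))
go(.4728,.2846,.20,-77.9)
E
```

```text
rod tip top [0.4702 0.0219 0.085 ] at 420 [ 0.4761 -0.0223  0.085 ]
side [ 0.4829 -0.0418  0.085 ]
side [0.4767 0.0056 0.085 ]
side [0.4747 0.017  0.085 ]
t 1.48 p [ 0.5027 -0.1456  0.2394] z_tool [ 0.2184 -0.9759 -0.0025] yaw -77.38 xt [ 0.0016  0.0029 -1.    ] F [-0.0888 -0.5277  0.3605] w 0.0856 j [ 0.7504  0.4142 -0.746   1.7621  0.3104  1.0861  0.1205]
cmd cm [  4.06   6.47 -42.63] roll 0.065
```

{"name": "servo_tool", "arguments": {
  "series": [0.5,0.8,-5.3,0.06,1,1.6,-10.7,0.06,1.5,2.4,-16,0.06,2,3.2,-21.4,0.06,2.5,4,-26.7,0.06,3,4.8,-32,0.06,3.5,5.6,-37.4,0.06,4,6.4,-42.7,0.06,7,6.4,-42.7,0.06,10,6.4,-42.7,0.06,10,6.4,-42.7,0.06],
  "gripper": 0.65
}}

```text
time_s: 2.85
position: [0.4729, 0.2784, 0.1373]
tcp_rot: [0.445, 0.548, -0.449, 0.547]
force: [0.1, -0.5, 1.2]
grip_width: 0.0557
```

Run:
```python
from st import *
from cell import snapshot
go(.4728,.2854,.056,-77.9)
ims=[]
for n,(r0,r1,c0,c1) in(("side",(120,250,270,370)),("top",(150,250,260,400))):
    s=snapshot(n);np.savez(f"{n}1.npz",**s);ims.append(cv2.resize(s["color"][r0:r1,c0:c1,::-1],(400 if n=="side" else 400,520 if n=="side" else 286),interpolation=cv2.INTER_CUBIC))
o=np.zeros((520,800,3),np.uint8);o[:,:400]=ims[0];o[:286,400:]=ims[1];cv2.imwrite("pics/a1.png",o)
```

```text
t 2.85 p [0.4729 0.2784 0.1373] z_tool [ 0.2    -0.9798  0.0023] yaw -78.46 xt [-0.004  -0.0032 -1.    ] F [ 0.0871 -0.5323  1.1677] w 0.0557 j [-0.1263  0.5688 -0.6995  1.8346  0.4543  0.9098 -0.8348]
cmd cm [ 8.13  0.17 -0.71] roll -0.071
```

View pics/a1.png

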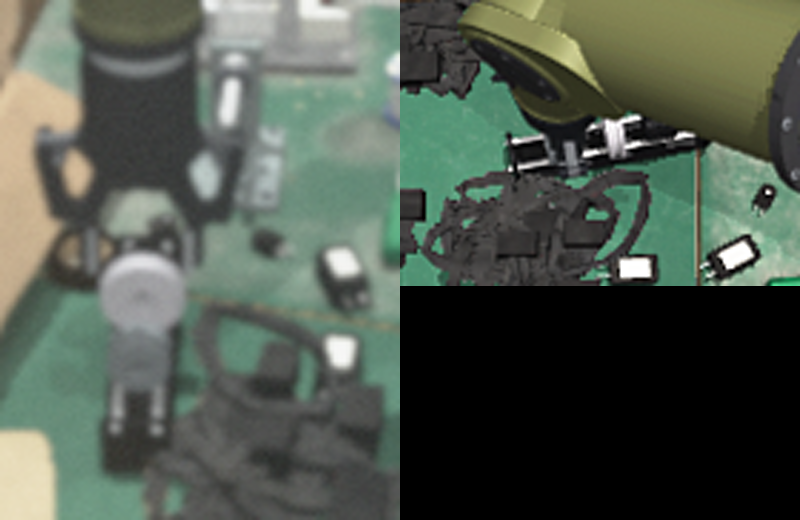

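{"name": "servo_tool", "arguments": {
  "series": [2,0,-0.5,-0.07,4,0,-0.5,-0.07,6,0,-0.5,-0.07,7.5,0,-0.5,-0.07,8.3,0,-0.5,-0.07,8.3,0,-0.5,-0.07,8.3,0,-0.5,-0.07]
}}

```text
time_s: 3.82
position: [0.4731, 0.2855, 0.0569]
tcp_rot: [0.445, 0.55, -0.444, 0.55]
force: [0.6, -0.7, 0.1]
grip_width: 0.0556
```

{"name": "servo_tool", "arguments": {
  "series": [0,0,0,0,0,0,0,0,0,0,0,0,0,0,0,0,0,0,0,0,0,0,0,0],
  "gripper": 0.2,
  "squeeze": 40
}}

```text
time_s: 4.58
position: [0.473, 0.2855, 0.0571]
tcp_rot: [0.445, 0.55, -0.444, 0.55]
force: [-1.2, -1.2, 6.4]
grip_width: 0.0427
```

```bash
python3 -c "
from st import *
st()"
```

```text
t 4.58 p [0.473  0.2855 0.0571] z_tool [ 0.2107 -0.9776 -0.0002] yaw -77.84 xt [ 0.0011  0.0004 -1.    ] F [-1.1646 -1.2388  6.3767] w 0.0427 j [-0.1938  0.6713 -0.6213  1.909   0.5663  0.7415 -0.9305]
```

{"name": "servo_tool", "arguments": {
  "series": [-3,0,0,0,-6.5,0,0,0,-10.3,0,0,0,-10.3,-1,4,0.1,-10.3,-2.2,9,0.2,-10.3,-3.4,14,0.3,-10.3,-4.6,19,0.4,-8,-5.4,22.8,0.51,-4.5,-5.4,22.8,0.51,-2.2,-5.4,22.8,0.51,-2.2,-5.4,22.8,0.51,-2.2,-5.4,22.8,0.51]
}}

```text
time_s: 6.08
position: [0.4684, 0.0514, 0.079]
tcp_rot: [0.464, 0.534, -0.463, 0.534]
force: [-0.8, -0.9, -0.4]
grip_width: 0.0427
```

Run:
```python
from st import *
from cell import snapshot
st()
ims=[]
for n,(r0,r1,c0,c1) in(("side",(120,220,290,370)),("top",(170,230,370,450))):
    s=snapshot(n);np.savez(f"{n}2.npz",**s);ims.append(cv2.resize(s["color"][r0:r1,c0:c1,::-1],None,fx=5,fy=5,interpolation=cv2.INTER_CUBIC))
o=np.zeros((500,800,3),np.uint8);o[:,:400]=ims[0];o[:300,400:]=ims[1];cv2.imwrite("pics/a2.png",o)
```

```text
t 6.08 p [0.4684 0.0514 0.079 ] z_tool [ 0.1411 -0.99   -0.0002] yaw -81.89 xt [ 0.0009  0.0003 -1.    ] F [-0.794  -0.8557 -0.3529] w 0.0427 j [ 0.2745  0.5461 -0.6386  2.0975  0.5299  0.659  -0.5828]
```

View pics/a2.png

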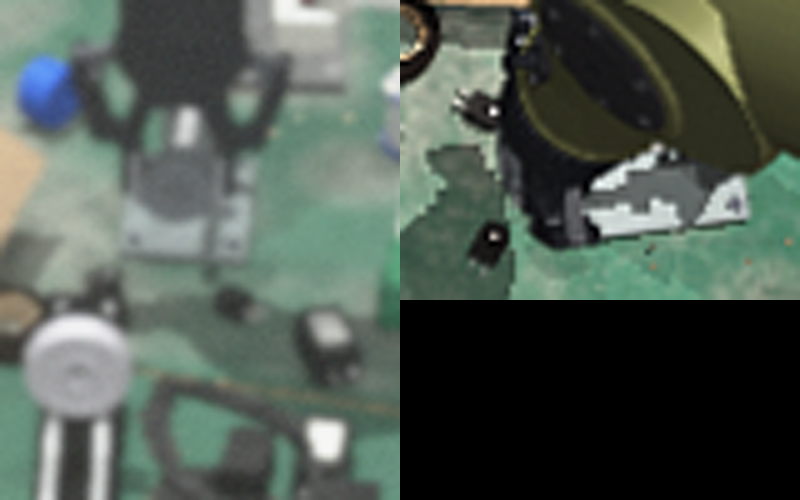

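Run:
```python
from st import *
c,_,_=cam("side","2");g=cv2.cvtColor(c,cv2.COLOR_RGB2GRAY)
print(g[146:168,312:342])
n=np.array([-.14,.99,0]);
P=np.array([.4684,.0514,.085]);
t=np.linspace(0,2*np.pi,60);x=np.array([.99,.14,0]);
for off in(-.013,.013):
    q=np.array([proj("side",P+n*off+.022*(np.cos(a)*x+np.sin(a)*np.array([0,0,1]))) for a in t]);print(off,proj("side",P+n*off),q.min(0),q.max(0))
print("rod axis y",[proj("side",(.4725-.14*(y-.02),y,.085)) for y in(.02,0,-.02)])
```

```text
[[ 62  59  64  60  59  67  86 114 129 126 117 114 128 169 202 206 182 147 113  92  77  64  60  60  64  64  63  64  65  58]
 [ 74  65  63  62  61  71  91 116 128 127 118 117 137 176 200 201 175 136 111  97  85  68  62  62  62  61  63  62  61  62]
 [ 93  78  69  60  66  69  87 116 128 130 119 113 135 161 182 178 154 125 107 103  89  73  65  59  58  58  63  63  65  65]
 [118 103  78  66  67  75  92 115 129 125 118 106 113 132 137 137 125 112 107 101  92  73  67  65  62  65  69  76  77  77]
 [133 118  93  77  85  87  93 112 117 113 106  98 101 108 103 109 103 105  99  99  91  80  74  65  67  77  94 102 100 100]
 [145 127 100  90 100 104  97 103 108 105  99  98  99 100 101 103  97  97  98  96  98  93  86  70  76  92 109 120 125 125]
 [146 128 106  93 105 107  93  92  97  99  99 102 102 104 101 100  99  97  96  98 101 105 103  85  83 104 122 141 141 139]
 [145 132 103  96 110 111  95  88  94  99 103 103 107 108 107 106 102 101  99  95 103 113 107  86  91 118 139 151 149 138]
 [152 135 105  95 109 109  96  97  99 103 103 104 104 106 103 103 107 105  99  97 102 114 109  87  97 131 159 163 15
[... 1138 characters left out ...]
4 181 178 167 158 149 144 141 138 144 149 157 161 152 134 121 129 147 158 170 173 175 165 145 137]
 [148 149 163 174 175 178 178 175 171 169 166 165 164 166 167 173 174 172 153 131 120 133 155 173 177 181 175 159 139 134]
 [157 154 159 161 161 163 172 171 170 168 170 171 175 177 177 176 179 170 148 123 116 136 158 168 174 175 171 150 137 132]
 [158 155 159 152 138 143 161 166 169 170 171 173 175 174 171 172 173 165 141 121 118 135 149 155 160 159 159 146 131 131]]
-0.013 [325.7651 153.8827] [318.6789 147.8437] [332.8688 159.8129]
0.013 [325.0475 158.5547] [317.8701 152.4773] [332.2427 164.5208]
rod axis y [array([326.3768, 150.6078]), array([326.9196, 147.1249]), array([327.4519, 143.7096])]
```

{"name": "servo_tool", "arguments": {
  "series": [0,0,0.6,0,0,0,1.2,0,0,0,1.6,0,0,0,1.9,0,0,0,2.1,0,0,0,2.3,0,0,0,2.3,0]
}}

```text
time_s: 7.05
position: [0.4712, 0.0281, 0.0783]
tcp_rot: [0.464, 0.534, -0.464, 0.534]
force: [0.3, -0.4, 0.3]
grip_width: 0.0427
```

```bash
python3 -c "
from st import *
st()"
```

```text
t 7.05 p [0.4712 0.0281 0.0783] z_tool [ 0.1405 -0.9901  0.0001] yaw -81.92 xt [-0.0001 -0.0001 -1.    ] F [ 0.3095 -0.4129  0.2926] w 0.0427 j [ 0.3249  0.5492 -0.6406  2.0954  0.5332  0.661  -0.5366]
```

{"name": "servo_tool", "arguments": {
  "series": [0,0,0.2,0,0,0,0.4,0,0,0,0.6,0,0,0,0.7,0,0,0,0.7,0]
}}

```text
time_s: 7.68
position: [0.4722, 0.0211, 0.0783]
tcp_rot: [0.464, 0.534, -0.464, 0.534]
force: [-1.0, -0.3, 0.9]
grip_width: 0.0429
```

{"name": "servo_tool", "arguments": {
  "series": [0,0.1,0,0,0,0.2,0,0,0,0.2,0,0,0,0.2,0,0]
}}

```text
time_s: 8.18
position: [0.4724, 0.0211, 0.0781]
tcp_rot: [0.462, 0.535, -0.465, 0.533]
force: [-6.5, -1.3, 6.7]
grip_width: 0.0428
```

{"name": "servo_tool", "arguments": {
  "series": [0,-0.1,0,0,0,-0.2,0,0,0,-0.3,0,0,0,-0.4,0,0,0,-0.4,0,0,0,-0.4,0,0]
}}

```text
time_s: 8.93
position: [0.4709, 0.0213, 0.0785]
tcp_rot: [0.464, 0.534, -0.463, 0.534]
force: [1.7, 1.4, 1.0]
grip_width: 0.0425
```

{"name": "servo_tool", "arguments": {
  "series": [-0.1,0.1,0,0,-0.1,0.1,0.5,0,-0.1,0.1,1,0,-0.1,0.1,1.5,0,-0.1,0.1,2,0,-0.1,0.1,2,0]
}}

```text
time_s: 9.68
position: [0.474, 0.0002, 0.0792]
tcp_rot: [0.464, 0.534, -0.464, 0.534]
force: [-0.1, -0.5, -1.8]
grip_width: 0.043
```

{"name": "servo_tool", "arguments": {
  "series": [0,0,0.5,0,0,0,1,0,0,0,1.5,0,0,0,2,0,0,0,2,0]
}}

```text
time_s: 10.3
position: [0.477, -0.0191, 0.0793]
tcp_rot: [0.464, 0.534, -0.464, 0.534]
force: [1.0, 1.1, -0.7]
grip_width: 0.0425
```

{"name": "servo_tool", "arguments": {
  "series": [0,0,0.1,0,0,0,0.2,0,0,0,0.3,0,0,0,0.3,0]
}}

```text
time_s: 10.8
position: [0.4773, -0.0214, 0.0793]
tcp_rot: [0.464, 0.534, -0.464, 0.534]
force: [0.3, 0.6, 0.0]
grip_width: 0.043
```

{"name": "servo_tool", "arguments": {
  "series": [0,0,0.1,0,0,0,0.2,0,0,0,0.2,0]
}}

```text
time_s: 11.18
position: [0.4776, -0.0235, 0.0793]
tcp_rot: [0.464, 0.534, -0.464, 0.534]
force: [-0.1, 0.1, -0.7]
grip_width: 0.043
```

{"name": "servo_tool", "arguments": {
  "series": [0,0,0.1,0,0,0,0.2,0,0,0,0.2,0]
}}

```text
time_s: 11.55
position: [0.4777, -0.0246, 0.0793]
tcp_rot: [0.464, 0.534, -0.463, 0.534]
force: [-1.3, 4.2, -0.6]
grip_width: 0.0427
```

{"name": "servo_tool", "arguments": {
  "series": [0,0,0.1,0,0,0,0.15,0,0,0,0.15,0]
}}

```text
time_s: 11.92
position: [0.4777, -0.0247, 0.0793]
tcp_rot: [0.464, 0.535, -0.462, 0.534]
force: [-2.1, 8.7, 0.5]
grip_width: 0.0427
```

{"name": "servo_tool", "arguments": {
  "series": [0,0,-0.1,0,0,0,-0.15,0,0,0,-0.15,0]
}}

```text
time_s: 12.3
position: [0.4777, -0.0247, 0.0793]
tcp_rot: [0.464, 0.534, -0.463, 0.534]
force: [-1.9, 5.3, -0.5]
grip_width: 0.0424
```

{"name": "servo_tool", "arguments": {
  "series": [0,0,0,0,0,0,0,0,0,0,0,0],
  "gripper": 0.65
}}

```text
time_s: 12.68
position: [0.4779, -0.026, 0.0793]
tcp_rot: [0.464, 0.534, -0.464, 0.534]
force: [0.7, -0.8, 0.4]
grip_width: 0.0552
```

```bash
python3 -c "
from st import *
st()"
```

```text
t 12.68 p [ 0.4779 -0.026   0.0793] z_tool [ 0.1399 -0.9902  0.0006] yaw -81.96 xt [ 0.0001 -0.0006 -1.    ] F [ 0.6533 -0.773   0.3697] w 0.0552 j [ 0.4422  0.5566 -0.6485  2.0781  0.5366  0.6755 -0.4239]
```

Run:
```python
from st import *
c,_,_=cam("top");g=cv2.cvtColor(c,cv2.COLOR_RGB2GRAY)
print("pulley cols 326.. rows 184..206");print(g[184:207,326:345])
print("cap cols 340.. rows 184..204");print(g[184:203,340:362])
P=np.array([.4853,.2284,.072]);n=np.array([-.21,.978,0]);x=np.array([.978,.21,0])
for o in(-.008,.008):
  print(o,[proj("top",P+n*o+.03*(np.cos(a)*x+np.sin(a)*np.array([0,0,1]))).round(1) for a in(0,.8,1.57,2.3,3.14)])
```

```text
pulley cols 326.. rows 184..206
[[117 115 122 120 107 106 106 103 109 105 105 106 108 109 107 109 108 110 110]
 [116 120 122 109 118 106 100  96 152 136 107 106 108 112 112 112 110 110 109]
 [109 111 105  86 163 143 105 104 193 210 131  98 104 109 106 108 107 107 107]
 [108 108  98  85 174 218 169 164 178 246 163  99 103 106 107 109 106 106 109]
 [ 99  97  96  86 120 238 231 222 199 242 183 108 103 104 106 106 102 104 102]
 [ 99  98  97  89 103 248 234 239 214 241 212 120  91  97  94  86  90  94  52]
 [100  98  98  91  88 242 239 240 227 229 241 134  79 118 166 177 198 164  55]
 [ 97  95  94  89  98 209 246 245 244 226 255 212 173 213 255 255 255 254  98]
 [ 82  93  93 105 119 150 254 240 244 228 251 255 253 239 226 165  94  49  11]
 [186 200 148 152 152 153 254 241 247 230 249 205  71  16  22  29  38  47  18]
 [255 255 210 139 117 116 254 242 252 234 244 218  88  34  45  43  45  49  20]
 [146  72  29  34  23 137 254 243 248 241 224 254 138  28  43  23  13  16  10]
 [  1   0  30  39   0 116 213 246 246 245 223 255 152   0   8  16  17  20  15]
 [ 22   8  11   9   0  71 176 251 239 238
[... 2053 characters left out ...]
 [ 42   7   0  15  22  36  16  13  22  23  37  48  75  53  64  61 227 224 163  80  36  34]
 [ 69 141 168 191 137 134 102  68  62  65  71 102 152 109  80  58  41  36  39  45  50  54]
 [184 255 255 255 234 187 177 135  83  54  27   8   2  45  56  56  48  48  48  54  57  58]
 [223 227 164  77  31   7   0   1   7  12  15  13  13  49  59  54  23  14  16  14  12  11]
 [ 24   0   0   0   5  13  13  16  17  17  21  23  20  19  16  15  14  16  14  17  21  24]]
-0.008 [array([334.7, 184.8]), array([335.5, 186. ]), array([337.1, 192.2]), array([338.3, 199.4]), array([338.7, 204.2])]
0.008 [array([329.4, 185.8]), array([330.1, 187. ]), array([331.6, 193.2]), array([332.9, 200.4]), array([333.4, 205.2])]
```

{"name": "servo_tool", "arguments": {
  "series": [-3,0,0,0,-7,0,0,0,-11,0,0,0,-11,0,-5,0,-11,0,-10,0,-11,0,-15,0,-11,0,-15,0]
}}

```text
time_s: 13.55
position: [0.456, 0.1273, 0.1899]
tcp_rot: [0.462, 0.536, -0.461, 0.535]
force: [-0.1, -0.1, -0.3]
grip_width: 0.0555
```

{"name": "servo_tool", "arguments": {
  "series": [0,1.5,-3.3,-0.17,0,3,-6.6,-0.34,0,4.3,-9.8,-0.5,4,4.3,-9.8,-0.5,7,4.3,-9.8,-0.5,7,4.3,-9.8,-0.5,7,4.3,-9.8,-0.5],
  "gripper": 0.87
}}

```text
time_s: 14.42
position: [0.4862, 0.2259, 0.1202]
tcp_rot: [0.445, 0.55, -0.445, 0.55]
force: [-0.3, 1.0, 0.2]
grip_width: 0.0745
```

```bash
python3 -c "
from st import *
go(.4854,.228,.058,-77.9)"
```

```text
t 14.43 p [0.4862 0.2259 0.1202] z_tool [ 0.2086 -0.978  -0.0001] yaw -77.96 xt [ 0.0008  0.0003 -1.    ] F [-0.3379  0.9892  0.2231] w 0.0745 j [-0.0107  0.5794 -0.7242  1.8913  0.5001  0.8587 -0.7804]
cmd cm [ 6.22 -0.04 -0.22] roll -0.008
```

{"name": "servo_tool", "arguments": {
  "series": [2,0,-0.2,0,4,0,-0.2,0,5.4,0,-0.2,0,6.2,0,-0.2,0,6.2,0,-0.2,0]
}}

```text
time_s: 15.05
position: [0.4852, 0.2281, 0.0574]
tcp_rot: [0.445, 0.55, -0.445, 0.55]
force: [0.5, -0.2, 0.6]
grip_width: 0.0743
```

{"name": "servo_tool", "arguments": {
  "series": [0,0,0,0,0,0,0,0,0,0,0,0,0,0,0,0,0,0,0,0],
  "gripper": 0.4
}}

```text
time_s: 15.68
position: [0.4854, 0.2284, 0.058]
tcp_rot: [0.445, 0.55, -0.444, 0.55]
force: [-1.0, -0.6, 5.3]
grip_width: 0.0585
```

Run:
```python
from st import *
from cell import snapshot
p,M,o=st()
s=snapshot("side");np.savez("side3.npz",**s);g=s["color"][125:200,295:365,::-1]
cv2.imwrite("pics/a3.png",cv2.resize(g,None,fx=7,fy=7,interpolation=cv2.INTER_CUBIC))
```

```text
t 15.68 p [0.4854 0.2284 0.058 ] z_tool [ 0.2094 -0.9778 -0.0001] yaw -77.91 xt [ 0.0011  0.0004 -1.    ] F [-0.9543 -0.5586  5.2938] w 0.0585 j [-0.0675  0.6594 -0.6527  1.9503  0.5928  0.7296 -0.8649]
```

View pics/a3.png

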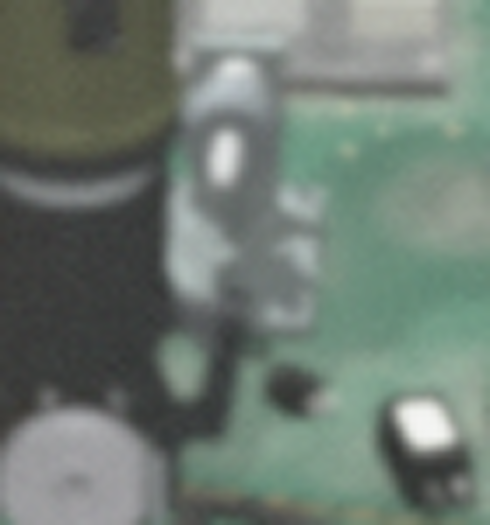

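{"name": "servo_tool", "arguments": {
  "series": [-3,0,0,0,-6,0,0,0,-8,0,0,0,-8,-1.5,4.5,0.13,-8,-3,9,0.26,-8,-4.4,13.5,0.4,-8,-5.5,17.1,0.5,-5,-5.5,17.1,0.5,-2,-5.5,17.1,0.5,-1.3,-5.5,17.1,0.5,-1.3,-5.5,17.1,0.5,-1.3,-5.5,17.1,0.5]
}}

```text
time_s: 17.23
position: [0.4678, 0.0498, 0.0712]
tcp_rot: [0.464, 0.534, -0.463, 0.534]
force: [0.9, 0.6, -0.7]
grip_width: 0.0591
```

```bash
python3 -c "
from st import *
go(.474-.14*.0497,.0497,.0713,-81.95)"
```

```text
t 17.23 p [0.4678 0.0498 0.0712] z_tool [ 0.141 -0.99  -0.   ] yaw -81.89 xt [ 0.0015  0.0002 -1.    ] F [ 0.9082  0.6112 -0.7056] w 0.0591 j [ 0.2911  0.565  -0.663   2.1075  0.5751  0.6513 -0.6259]
cmd cm [-0.01 -0.07  0.  ] roll 0.007
```

{"name": "servo_tool", "arguments": {
  "series": [0,-0.05,0.6,0,0,-0.05,1.2,0,0,-0.05,1.8,0,0,-0.05,2.1,0,0,-0.05,2.4,0,0,-0.05,2.6,0,0,-0.05,2.6,0]
}}

```text
time_s: 18.1
position: [0.4705, 0.0236, 0.0704]
tcp_rot: [0.464, 0.534, -0.463, 0.534]
force: [0.4, -1.4, 0.2]
grip_width: 0.0583
```

{"name": "servo_tool", "arguments": {
  "series": [0,0,0.3,0,0,0,0.6,0,0,0,0.9,0,0,0,1.2,0,0,0,1.2,0]
}}

```text
time_s: 18.73
position: [0.4723, 0.0114, 0.0704]
tcp_rot: [0.464, 0.534, -0.464, 0.534]
force: [3.1, -0.3, 2.7]
grip_width: 0.0589
```

{"name": "servo_tool", "arguments": {
  "series": [-0.1,0.05,0.2,0,-0.1,0.05,0.5,0,-0.1,0.05,0.8,0,-0.1,0.05,1,0,-0.1,0.05,1,0]
}}

```text
time_s: 19.35
position: [0.4736, 0.0012, 0.0711]
tcp_rot: [0.463, 0.534, -0.464, 0.534]
force: [-0.2, -0.9, -2.8]
grip_width: 0.0584
```

{"name": "servo_tool", "arguments": {
  "series": [0,0,0.1,0,0,0,0.2,0,0,0,0.2,0]
}}

```text
time_s: 19.73
position: [0.4742, -0.0001, 0.0713]
tcp_rot: [0.464, 0.534, -0.464, 0.534]
force: [-0.1, -0.1, -3.4]
grip_width: 0.0587
```

{"name": "servo_tool", "arguments": {
  "series": [0,0,0.1,0,0,0,0.2,0,0,0,0.2,0]
}}

```text
time_s: 20.1
position: [0.4746, -0.0024, 0.0714]
tcp_rot: [0.464, 0.534, -0.464, 0.534]
force: [-0.5, -0.7, -1.2]
grip_width: 0.0589
```

{"name": "servo_tool", "arguments": {
  "series": [0,0,0.1,0,0,0,0.15,0,0,0,0.15,0]
}}

```text
time_s: 20.48
position: [0.4747, -0.0036, 0.0714]
tcp_rot: [0.464, 0.534, -0.464, 0.534]
force: [0.0, 0.0, -0.5]
grip_width: 0.0584
```

{"name": "servo_tool", "arguments": {
  "series": [0,0,0.1,0,0,0,0.15,0,0,0,0.15,0]
}}

```text
time_s: 20.85
position: [0.4748, -0.0042, 0.0713]
tcp_rot: [0.464, 0.534, -0.463, 0.534]
force: [-0.8, 5.2, -0.7]
grip_width: 0.059
```

{"name": "servo_tool", "arguments": {
  "series": [0,0,0.1,0,0,0,0.15,0,0,0,0.15,0]
}}

```text
time_s: 21.22
position: [0.4748, -0.0043, 0.0714]
tcp_rot: [0.464, 0.535, -0.462, 0.534]
force: [-3.1, 9.2, 0.5]
grip_width: 0.0587
```

{"name": "servo_tool", "arguments": {
  "series": [0,0,-0.1,0,0,0,-0.2,0,0,0,-0.2,0]
}}

```text
time_s: 21.6
position: [0.4748, -0.0042, 0.0713]
tcp_rot: [0.464, 0.534, -0.463, 0.534]
force: [-1.6, 3.8, 0.0]
grip_width: 0.0587
```

{"name": "servo_tool", "arguments": {
  "series": [0,0,0,0,0,0,0,0,0,0,0,0,0,0,0,0],
  "gripper": 0.87
}}

```text
time_s: 22.1
position: [0.4749, -0.0048, 0.0713]
tcp_rot: [0.464, 0.534, -0.464, 0.534]
force: [-0.3, -0.2, 1.5]
grip_width: 0.0741
```

{"name": "servo_tool", "arguments": {
  "series": [-3,0,0,0,-7,0,0,0,-11,0,0,0,-11,1.2,-4.6,-0.12,-11,2.4,-9.2,-0.25,-11,3.6,-13.8,-0.4,-11,4.6,-18.4,-0.5,-7,4.6,-18.4,-0.5,-3,4.6,-18.4,-0.5,-3,4.6,-18.4,-0.5,-3,4.6,-18.4,-0.5]
}}

```text
time_s: 23.48
position: [0.495, 0.1846, 0.1024]
tcp_rot: [0.445, 0.55, -0.444, 0.55]
force: [0.8, 0.0, -0.1]
grip_width: 0.0743
```

Run:
```python
from st import *
from cell import snapshot
go(.4948,.184,.055,-77.9)
s=snapshot("side");np.savez("side4.npz",**s);g=s["color"][125:200,285:355,::-1]
cv2.imwrite("pics/a4.png",cv2.resize(g,None,fx=7,fy=7,interpolation=cv2.INTER_CUBIC))
```

```text
t 23.48 p [0.495  0.1846 0.1024] z_tool [ 0.2094 -0.9778 -0.0005] yaw -77.92 xt [ 0.0009  0.0007 -1.    ] F [ 0.7782  0.0115 -0.1038] w 0.0743 j [ 0.0726  0.5985 -0.7328  1.9304  0.5423  0.8183 -0.7461]
cmd cm [ 4.74 -0.03  0.05] roll -0.002
```

View pics/a4.png

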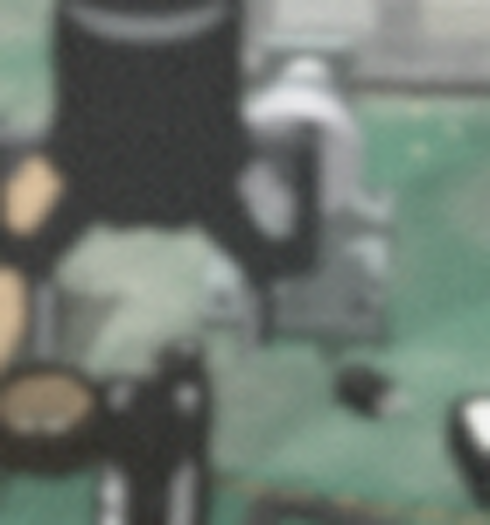

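{"name": "servo_tool", "arguments": {
  "series": [0,0,0,0,1,0,0,0,2.5,0,0,0,4,0,0,0,4.7,0,0,0,4.7,0,0,0],
  "gripper": 0.6
}}

```text
time_s: 24.28
position: [0.494, 0.1841, 0.0535]
tcp_rot: [0.444, 0.55, -0.445, 0.55]
force: [-0.2, 0.8, -0.2]
grip_width: 0.0511
```

{"name": "servo_tool", "arguments": {
  "series": [0,0,0,0,0,0,0,0,0,0,0,0,0,0,0,0,0,0,0,0,0,0,0,0],
  "gripper": 0.1,
  "squeeze": 50
}}

```text
time_s: 25.02
position: [0.4948, 0.1844, 0.0548]
tcp_rot: [0.445, 0.55, -0.444, 0.55]
force: [-0.7, 1.1, 5.3]
grip_width: 0.03
```

```bash
python3 -c "
from st import *
st()"
```

```text
t 25.02 p [0.4948 0.1844 0.0548] z_tool [ 0.2094 -0.9778 -0.0003] yaw -77.91 xt [ 0.001   0.0005 -1.    ] F [-0.6859  1.0642  5.3272] w 0.03 j [ 0.029   0.6607 -0.6722  1.9747  0.619   0.719  -0.8126]
```

{"name": "servo_tool", "arguments": {
  "series": [-2.5,0,0,0,-5,0,0,0,-7,0,0,0,-7,-2,4,0.17,-7,-4,8,0.34,-7,-5.4,11.5,0.5,-5,-5.4,11.5,0.5,-3,-5.4,11.5,0.5,-3,-5.4,11.5,0.5,-3,-5.4,11.5,0.5,-3,-5.4,11.5,0.5]
}}

```text
time_s: 26.4
position: [0.4661, 0.0606, 0.0849]
tcp_rot: [0.464, 0.534, -0.463, 0.534]
force: [-1.0, -0.6, -0.0]
grip_width: 0.0302
```

Run:
```python
from st import *
from cell import snapshot
go(.4741-.14*.0605,.0605,.0848,-81.95)
s=snapshot("side");np.savez("side5.npz",**s);g=s["color"][120:190,290:360,::-1]
cv2.imwrite("pics/a5.png",cv2.resize(g,None,fx=7,fy=7,interpolation=cv2.INTER_CUBIC))
```

```text
t 26.4 p [0.4661 0.0606 0.0849] z_tool [ 0.1408 -0.99    0.    ] yaw -81.9 xt [ 0.001   0.0001 -1.    ] F [-0.9963 -0.6234 -0.0402] w 0.0302 j [ 0.3012  0.5506 -0.7102  2.0943  0.5645  0.6918 -0.6433]
cmd cm [ 0.01 -0.05  0.  ] roll 0.006
```

View pics/a5.png

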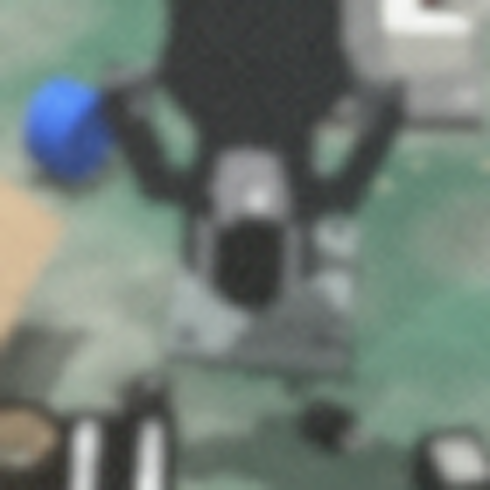

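{"name": "servo_tool", "arguments": {
  "series": [0,-0.05,0.6,0,0,-0.05,1.2,0,0,-0.05,1.6,0,0,-0.05,1.9,0,0,-0.05,2.1,0,0,-0.05,2.1,0]
}}

```text
time_s: 27.2
position: [0.4683, 0.0394, 0.0843]
tcp_rot: [0.464, 0.534, -0.464, 0.534]
force: [-0.2, 0.5, -0.1]
grip_width: 0.0303
```

{"name": "servo_tool", "arguments": {
  "series": [0,0,0.2,0,0,0,0.3,0,0,0,0.4,0,0,0,0.4,0]
}}

```text
time_s: 27.7
position: [0.4688, 0.0355, 0.0843]
tcp_rot: [0.464, 0.534, -0.463, 0.534]
force: [0.9, -0.2, 0.4]
grip_width: 0.0302
```

{"name": "servo_tool", "arguments": {
  "series": [0,0,0.2,0,0,0,0.3,0,0,0,0.4,0,0,0,0.4,0]
}}

```text
time_s: 28.2
position: [0.4696, 0.0316, 0.0843]
tcp_rot: [0.464, 0.534, -0.463, 0.534]
force: [1.5, 0.7, -0.2]
grip_width: 0.0301
```

{"name": "servo_tool", "arguments": {
  "series": [0,0,0.2,0,0,0,0.3,0,0,0,0.4,0,0,0,0.4,0]
}}

```text
time_s: 28.7
position: [0.4701, 0.0275, 0.0844]
tcp_rot: [0.464, 0.534, -0.463, 0.534]
force: [2.4, 1.7, -0.9]
grip_width: 0.0299
```

{"name": "servo_tool", "arguments": {
  "series": [0,0.05,0.1,0,0,0.05,0.2,0,0,0.05,0.2,0]
}}

```text
time_s: 29.08
position: [0.4705, 0.0258, 0.0843]
tcp_rot: [0.463, 0.534, -0.464, 0.534]
force: [0.2, 3.0, -0.3]
grip_width: 0.0301
```

{"name": "servo_tool", "arguments": {
  "series": [0,0,0.1,0,0,0,0.2,0,0,0,0.2,0]
}}

```text
time_s: 29.45
position: [0.4705, 0.0257, 0.0843]
tcp_rot: [0.464, 0.535, -0.462, 0.534]
force: [-0.9, 9.1, -1.0]
grip_width: 0.0301
```

{"name": "servo_tool", "arguments": {
  "series": [0,0,0.1,0,0,0,0.15,0,0,0,0.15,0]
}}

```text
time_s: 29.82
position: [0.4705, 0.0256, 0.0843]
tcp_rot: [0.464, 0.536, -0.462, 0.534]
force: [-2.3, 12.8, -0.7]
grip_width: 0.0306
```

{"name": "servo_tool", "arguments": {
  "series": [0,0,-0.1,0,0,0,-0.2,0,0,0,-0.3,0,0,0,-0.3,0]
}}

```text
time_s: 30.32
position: [0.4705, 0.0257, 0.0843]
tcp_rot: [0.463, 0.534, -0.463, 0.534]
force: [-0.8, 6.0, -1.1]
grip_width: 0.0299
```

{"name": "servo_tool", "arguments": {
  "series": [0,0,0,0,0,0,0,0,0,0,0,0,0,0,0,0],
  "gripper": 0.65
}}

```text
time_s: 30.82
position: [0.4707, 0.0249, 0.0843]
tcp_rot: [0.464, 0.534, -0.464, 0.534]
force: [0.0, -0.4, -0.3]
grip_width: 0.0554
```

{"name": "servo_tool", "arguments": {
  "series": [-2,0,0,0,-6,0,0,0,-11,0,0,0,-11,0,-5,0,-11,0,-10,0,-11,0,-16,0,-11,0,-22,0,-11,0,-25,0,-11,0,-25,0]
}}

```text
time_s: 31.95
position: [0.4344, 0.2755, 0.1945]
tcp_rot: [0.463, 0.535, -0.462, 0.535]
force: [0.4, -0.6, -0.3]
grip_width: 0.0552
```

Run:
```python
from st import *
from cell import snapshot
st()
ims=[]
for n,(r0,r1,c0,c1) in(("side",(120,200,290,350)),("top",(170,230,385,445))):
    s=snapshot(n);np.savez(f"{n}6.npz",**s);ims.append(cv2.resize(s["color"][r0:r1,c0:c1,::-1],None,fx=6,fy=6,interpolation=cv2.INTER_CUBIC))
o=np.zeros((480,720,3),np.uint8);o[:,:360]=ims[0];o[:360,360:]=ims[1];cv2.imwrite("pics/a6.png",o)
```

```text
t 31.95 p [0.4344 0.2755 0.1945] z_tool [ 0.1453 -0.9894 -0.0015] yaw -81.65 xt [-0.0002  0.0015 -1.    ] F [ 0.3901 -0.6199 -0.3064] w 0.0552 j [-0.0484  0.473  -0.8335  1.8511  0.4114  0.9985 -0.9098]
```

View pics/a6.png

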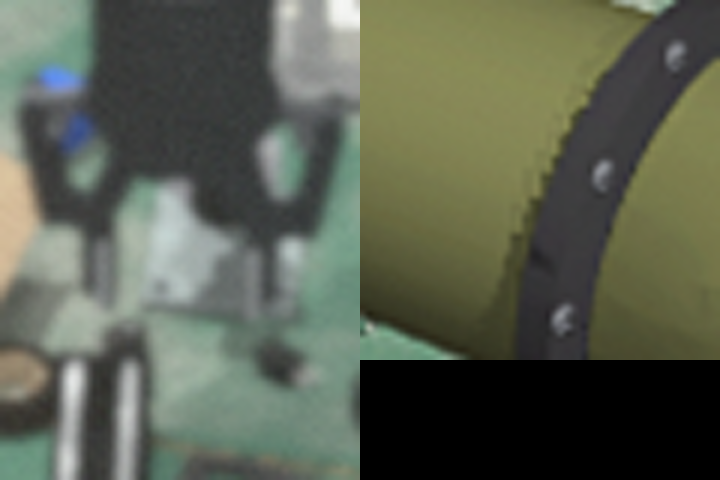

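{"name": "servo_tool", "arguments": {
  "series": [-2,-1.5,5.5,0,-4,-3,11,0,-4,-4.5,16.5,0,-4,-6,22,0,-4,-7.5,27.5,0,-4,-9,33,0,-4,-10.5,38.5,0,-4,-12,44,0,-4,-13.5,49.5,0,-4,-15,55,0,-4,-16.5,60,0,-4,-16.5,60,0]
}}

```text
time_s: 33.55
position: [0.3531, -0.3498, 0.2333]
tcp_rot: [0.466, 0.532, -0.467, 0.531]
force: [-0.5, 1.2, -0.8]
grip_width: 0.0556
```

Run:
```python
from st import *
from cell import snapshot
st()
ims=[]
for n,(r0,r1,c0,c1) in(("side",(110,190,295,355)),("top",(170,230,385,445))):
    s=snapshot(n);np.savez(f"{n}7.npz",**s);ims.append(cv2.resize(s["color"][r0:r1,c0:c1,::-1],None,fx=6,fy=6,interpolation=cv2.INTER_CUBIC))
o=np.zeros((480,720,3),np.uint8);o[:,:360]=ims[0];o[:360,360:]=ims[1];cv2.imwrite("pics/a7.png",o)
```

```text
t 33.55 p [ 0.3531 -0.3498  0.2333] z_tool [ 0.1306 -0.9914 -0.0001] yaw -82.5 xt [-0.0017 -0.0001 -1.    ] F [-0.5243  1.1606 -0.8307] w 0.0556 j [ 1.2606  0.377  -0.7425  1.833   0.293   1.0454  0.5347]
```

View pics/a7.png

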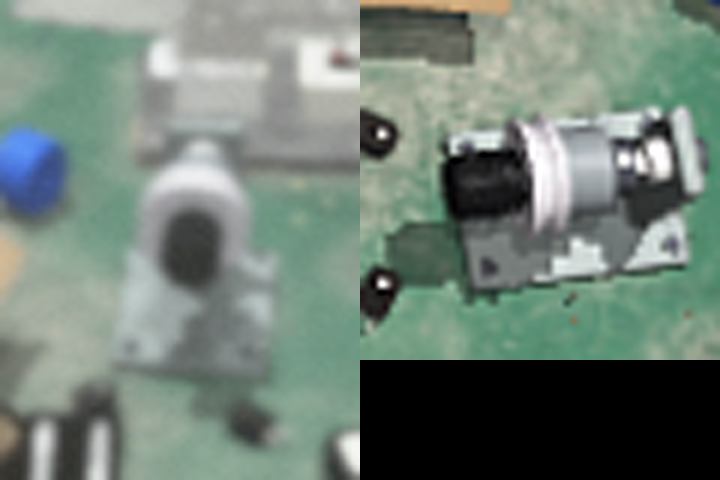

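```bash
python3 -c "
from cell import *
print(close_job())"
```

```text
the job is handed in; nothing more can be done
None
```

The roller, the pulley and the cap are on the rod in that order, released, and the job is handed in at about 34 s of the 72 s allowed. No verdict was reported.

- **Seating by feel:** I slid each part along the rod in 1–2 mm steps until it met a firm stop. The highest end-of-call reading on the tool along the rod was about 9 N for the roller, 9 N for the pulley and 13 N for the cap. All are well under the 30 N limit.
- **Spacing:** The roller and pulley seated about 20.7 mm apart, against 21 mm nominal. The cap stopped about 1.5 mm short of my estimate. I put that down to my rough measurement of where the cap sat in the gripper, because a 4 mm further push moved it only about 0.2 mm.
- **Last pictures:** With the arm well clear, the top view shows collar, roller, pulley and cap touching in line, with no visible gap. The side view shows the cap centred on the pulley. At under 3 mm per pixel, these could miss a gap of 1–2 mm.
- **Disagreement:** The two cameras differed by about 4 mm on the rod's sideways position. A sideways touch with the roller agreed with the top camera, and I used that.

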